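# Check camera sleeves on the step gauge and sort them

### The job

Try the two black camera sleeves on the inclined step gauge, one after the other: slide each over the pin, gently, as far as it will go. If it goes right down to the collar it fits, so stand it upright in the green tray; if it stops at the step it is too tight, so stand it upright in the red tray - and put each away before trying the next. Leave the eyepiece, the cleaner bottle and the slide box where they are.

Things in the scene. Friction and masses are not known exactly. Their poses are not given: they have to be found in the camera images.
- stand: Heavy grey gauge stand fixed to the desk: base 120 (x) x 100 (y) x 14 mm, column 66 mm tall, inclined head. Origin: centre of the underside of the base, z up. Its head and pin lean 35 degrees from vertical towards the stand's own -x (roughly towards the robot).
- pin: Bright steel step gauge pin on the stand's head, fixed; ramming it (over 100 N) spoils it. Origin: centre of the top of its dark collar (52 mm across), 85 mm above the desk; z: the pin's axis, out of the collar, 35 degrees off vertical. Full gauge 30 mm across from the collar to z 16 mm (green band), its upper 2 mm bevelled to 27.6 mm. A sleeve that fits comes to rest with its foot at z 0.
- pin_step (a point): Centre of the step where the pin narrows, 16 mm from the collar along its axis. Beyond it a 22.6 mm guide (yellow band) 16 mm long, then an 8 mm tapered nose. A tight sleeve stops with its foot here.
- pin_tip (a point): Centre of the pin's blunt end (12 mm across), 40 mm from the collar along its axis.
- sleeve_a: Black camera sleeve A: round, 44 mm across, 56 mm tall, 70 to 180 g, blue dust cap (40 mm across) closing the top 8 mm. Its bore is open at the foot, 44 mm deep and 31.5 mm (fits) or 24.7 mm wide (tight); from outside both sleeves look the same, so which is which must be found by trying. Origin: centre of the foot's rim; z: its axis towards the cap. Starts upright on the mat, foot down.
- sleeve_b: Black camera sleeve B: round, 44 mm across, 56 mm tall, 70 to 180 g, blue dust cap (40 mm across) closing the top 8 mm. Its bore is open at the foot, 44 mm deep and 31.5 mm (fits) or 24.7 mm wide (tight); from outside both sleeves look the same, so which is which must be found by trying. Origin: centre of the foot's rim; z: its axis towards the cap. Starts upright on the mat, foot down.
- green_tray: Shallow green open tray, fixed to the desk, outside 115 (its x) x 130 (its y) x 18 mm high, walls and floor 4 mm thick. Origin: centre of its underside, z up.
- red_tray: Shallow red open tray, fixed to the desk, outside 115 (its x) x 130 (its y) x 18 mm high, walls and floor 4 mm thick. Origin: centre of its underside, z up.
- mat: Grey mat fixed to the desk, 210 (x) x 120 (y) x 4 mm, on which the sleeves start. Origin: centre of its underside.
- eyepiece: Bystander: loose eyepiece standing upright, black eye end down (diameter 31 mm, 30 mm tall), bright 23 mm barrel up, 58 mm tall over all. Origin: centre of its underside.
- cleaner: Bystander: loose small white lens-cleaner bottle with a blue cap, diameter 36 mm, 85 mm tall. Origin: centre of its underside.
- slide_box: Bystander: loose orange slide box with a white lid, 36 (x) x 86 (y) x 34 mm high. Origin: centre of its underside.

How it is judged (in metres and radians):
On the way, in this order (a step that is already met when the one before it is completed fails the run):
1. one sleeve has been slid on the gauge pin as far as it goes: to the collar if it fits, to the step if it is tight (foot within 3.5 mm of that face, axis within 3 mm and 0.18 rad of the pin's) (((x of sleeve_a in the frame of pin between -0.003 and 0.003 m and y of sleeve_a in the frame of pin between -0.003 and 0.003 m and z of sleeve_a in the frame of pin below 0.0035 m and angle between the z axis of sleeve_a and the z axis of pin, either way round below 0.18 rad) or (x of sleeve_b in the frame of pin between -0.003 and 0.003 m and y of sleeve_b in the frame of pin between -0.003 and 0.003 m and z of sleeve_b in the frame of pin below 0.0195 m and angle between the z axis of sleeve_b and the z axis of pin, either way round below 0.18 rad))), for 0.1 s.
2. that sleeve stands in its tray: green if it went to the collar, red if it stopped at the step (((x of sleeve_a in the frame of green_tray between -0.045 and 0.045 m and y of sleeve_a in the frame of green_tray between -0.05 and 0.05 m and z of sleeve_a in the frame of green_tray below 0.01 m and angle between sleeve_a's own z axis and vertical below 0.12 rad) or (x of sleeve_b in the frame of red_tray between -0.045 and 0.045 m and y of sleeve_b in the frame of red_tray between -0.05 and 0.05 m and z of sleeve_b in the frame of red_tray below 0.01 m and angle between sleeve_b's own z axis and vertical below 0.12 rad))), for 0.1 s.
3. the other sleeve has been slid on the gauge pin as far as it goes, while the first stands in its tray ((((x of sleeve_a in the frame of green_tray between -0.045 and 0.045 m and y of sleeve_a in the frame of green_tray between -0.05 and 0.05 m and z of sleeve_a in the frame of green_tray below 0.01 m and angle between sleeve_a's own z axis and vertical below 0.12 rad) and (x of sleeve_b in the frame of pin between -0.003 and 0.003 m and y of sleeve_b in the frame of pin between -0.003 and 0.003 m and z of sleeve_b in the frame of pin below 0.0195 m and angle between the z axis of sleeve_b and the z axis of pin, either way round below 0.18 rad)) or ((x of sleeve_b in the frame of red_tray between -0.045 and 0.045 m and y of sleeve_b in the frame of red_tray between -0.05 and 0.05 m and z of sleeve_b in the frame of red_tray below 0.01 m and angle between sleeve_b's own z axis and vertical below 0.12 rad) and (x of sleeve_a in the frame of pin between -0.003 and 0.003 m and y of sleeve_a in the frame of pin between -0.003 and 0.003 m and z of sleeve_a in the frame of pin below 0.0035 m and angle between the z axis of sleeve_a and the z axis of pin, either way round below 0.18 rad)))), for 0.1 s.
At the end, for the whole second after the job is handed in: The sleeve that goes to the collar stands upright (0.12 rad), still and released in the green tray, the one that stops at the step likewise in the red (foot centre within 45 mm in x, 50 mm in y of the tray centre, under 10 mm above its underside); bystanders within 20 mm of their places (x of sleeve_a in the frame of green_tray between -0.045 and 0.045 m and y of sleeve_a in the frame of green_tray between -0.05 and 0.05 m and z of sleeve_a in the frame of green_tray below 0.01 m and angle between each of sleeve_a, sleeve_b's own z axis and vertical below 0.12 rad and x of sleeve_b in the frame of red_tray between -0.045 and 0.045 m and y of sleeve_b in the frame of red_tray between -0.05 and 0.05 m and z of sleeve_b in the frame of red_tray below 0.01 m and linear speed of each of sleeve_a, sleeve_b below 0.02 m/s and distance of each of eyepiece, cleaner, slide_box from where it was at the start of the episode below 0.02 m); the robot touches nothing.
It fails at once if the gauge pin is pressed with more than 100 N (contact force between pin and anything else above 100 N).
It fails at once if the eyepiece is pushed more than 20 mm from its place (distance of eyepiece from where it was at the start of the episode above 0.02 m).
It fails at once if the cleaner is pushed more than 20 mm from its place (distance of cleaner from where it was at the start of the episode above 0.02 m).
It fails at once if the slide box is pushed more than 20 mm from its place (distance of slide_box from where it was at the start of the episode above 0.02 m).
It also fails if it takes over 72 s, if anything falls off the work surface, if the arm or the gripper's body presses on something with over 40 N, if the wrist force passes 120 N, or if a joint passes its speed limit or range.

### The arm

A 6-joint arm with a two-finger parallel gripper is mounted at the origin on the work surface. World frame = base frame: x ahead of the robot, y to its left, z up, the work surface at z = 0. Lengths are in mm, angles in rad, forces in N, time in s.
With the tool pointing down it reaches from about 325 to 750 mm from the base axis. Payload 7.6 kg.
Tool frame: the origin (TCP) lies at the very end of the fingers, on their centre line; the grasp point (between the pads) lies 19 mm behind it; z points along the fingers, y is the line along which they close (so a half turn about z gives the same grasp; the last joint's range is limited). The gripper opens to 85 mm and grips with 20 to 120 N. Pads are 22 mm wide; open, the fingers measure 114 mm over their backs; the gripper's body (76 mm by 85 mm) begins 54 mm behind the grasp point. The pads swing forward as they close: fully open they stand 13 mm farther back than shut.
Start: joints at [-1.216, 0.052, 1.401, -0, 1.689, -0.07], TCP at [216.399, -478.348, 231.323] pointing down, gripper open.
Joint ranges: [-2.9, 2.9], [-0.91, 2.17], [0.12, 2.37], [-1.06, 4.2], [0.26, 2.73], [-2.93, 2.93]. Speed limits (rad/s): [2.57, 2.57, 3.01, 3.14, 3.14, 3.14].

### API

Orientations are given as a unit quaternion [w, x, y, z].
In Python, from bench import env gives the robot as it stands.
- The arm moves only by the shell command python3 drive.py [FORCE], which reads ROWS from standard input. ROWS is 1 to 10 rows, parted by a bar, with the numbers parted by commas; each row has 7 numbers: dx, dy, dz in units of 25 mm, then a rotation vector rx, ry, rz in units of 0.2 rad, then the finger opening in mm; each row shifts and turns the commanded pose from where the row before left it, along the tool's axes as they then stand; what a row does not reach is not made up. A row lasts 1/12 s, in which the tool goes at most 41.7 mm and 0.125 rad, less where a joint would pass 70% of its speed; a pose out of reach is approached as far as the arm can. The fingers move at their own pace and stop on an object; FORCE is the grip in N (left out, the last holds). Time passes only in rows, so rows that do not move let the fingers close. It prints the time, the measured TCP pose, the force, the opening and the grip force at its end. Input that does not fit is refused with a message, and nothing moves.
- env.get_obs(): the state, without advancing time (a new reading comes with each control period).
- env.camera(name): name is "side" or "top"; returns a dict with "frame" (384x512x3 uint8, blue, green, red), "fov_y" (degrees; the focal length in pixels is half the picture's height over the tangent of half this angle, whatever the lens; pixels are square), "cx", "cy" (the principal point, pixels), "R" (3x3) and "t" (3): a world point X has camera coordinates R X + t. Camera axes: x right, y down, z forward; pixel columns grow to the right and rows downward; lengths in mm; the calibration is good to about 2 mm. A picture is of the moment at which its call begins. There is no depth.
- env.sign_off(): hands the job in; it is judged then, once.
The state is a dict: "t": time; "qpos": joint angles; "qd": joint speeds; "effort": joint torques, N m; "ee_pos": TCP position; "ee_rot": TCP orientation; "force": force on the tool from outside, world axes, zero at the start; "wrist_torque": the same for the moment, N m; "opening": finger opening in mm; "grip_force": force on a finger pad.
Only numpy, scipy, OpenCV 4.12 (cv2) and the standard library are available. Lean on these libraries where they do the work, as an engineer would, in place of code of your own. Each camera call takes 0.05 s, during which the arm holds its last target. There are 200 camera calls.

## Working session

There is one attempt and no reset: what is moved stays moved. The work goes in short steps, Python scripts to look and compute and a shell command to move; the robot and the scene stay as the last step left them, time stands still between calls to the robot, and variables do not carry over. Pictures are saved under pics/ and viewed, at most 10 in all, crops included, and the job is handed in when it is done.

```bash
ls; mkdir -p pics
python3 - <<'E'
from bench import env
import cv2,numpy as np
o=env.get_obs();print({k:np.round(v,3) for k,v in o.items()})
for n in("side","top"):
    c=env.camera(n);cv2.imwrite(f"pics/{n}0.png",c["frame"]);np.savez(f"{n}0.npz",**c)
    print(n,c["fov_y"],c["cx"],c["cy"],np.round(c["R"],4).tolist(),np.round(c["t"],1),-c["R"].T@c["t"])
E
```

```text
bench.py
drive.py
pics
{'t': np.float64(0.0), 'qpos': array([-1.216,  0.053,  1.402,  0.   ,  1.689, -0.07 ]), 'qd': array([ 0.   ,  0.001,  0.   , -0.001, -0.   , -0.   ]), 'effort': array([ 0.0000e+00, -3.8167e+01, -3.6019e+01, -0.0000e+00,  6.0000e-03,
        0.0000e+00]), 'ee_pos': array([ 216.292, -478.041,  230.462]), 'ee_rot': array([-0.001,  0.978,  0.211, -0.   ]), 'force': array([0.761, 0.13 , 0.312]), 'wrist_torque': array([ 0.013, -0.002,  0.015]), 'grip_force': np.float64(0.0), 'opening': np.float64(85.951)}
side 48.12752257077218 254.7021160671569 191.60517488692136 [[0.9888, -0.1488, -0.01], [-0.0848, -0.5062, -0.8582], [0.1226, 0.8495, -0.5132]] [-568.9  130.   974.4] [ 454.06243048 -846.56028676  605.87142011]
top 48.631295629080064 258.49537488552636 188.18748287295472 [[-0.0183, -0.9996, 0.0211], [-0.9958, 0.0163, -0.0906], [0.0903, -0.0227, -0.9957]] [  -8.7  594.8 1108.7] [ 492.05890025    6.74888145 1158.00957468]
```
View pics/side0.png

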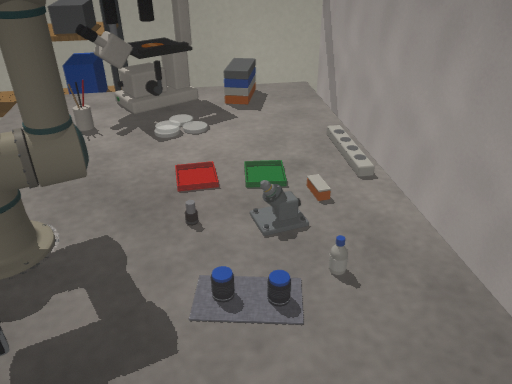

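View pics/top0.png

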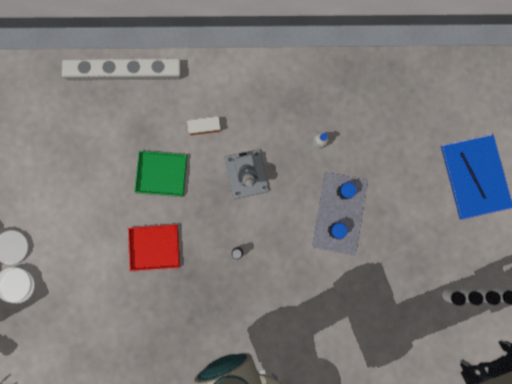

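The side view shows the sleeves on the mat at about (222,284) and (279,288). The stand is near (278,205), the green tray near (265,174), the red tray near (197,176) and the eyepiece near (191,214). In the top view the sleeve caps are at about (347,190) and (339,231), and the pin is near (248,176). Next I zoom in on the stand and take blob measurements.

Create h.py:
```python
import numpy as np,cv2
from scipy.optimize import least_squares
def load(n,i=0):
    return dict(np.load(f"{n}{i}.npz"))
def f(c): return 192/np.tan(np.radians(float(c["fov_y"]))/2)
def proj(c,X):
    p=np.atleast_2d(X)@c["R"].T+c["t"]; return p[:,:2]/p[:,2:]*f(c)+[float(c["cx"]),float(c["cy"])]
def tri(cs,uvs):
    r=least_squares(lambda X:np.concatenate([proj(c,X)[0]-u for c,u in zip(cs,uvs)]),[500,0,50]); return r.x,np.abs(r.fun).max()
def back(c,uv,z):
    d=c["R"].T@np.array([(uv[0]-float(c["cx"]))/f(c),(uv[1]-float(c["cy"]))/f(c),1]);o=-c["R"].T@c["t"]
    return o+d*(z-o[2])/d[2]
def blobs(c,lo,hi,mn=15):
    m=cv2.inRange(cv2.cvtColor(c["frame"],cv2.COLOR_BGR2HSV),np.array(lo),np.array(hi))
    n,l,s,ce=cv2.connectedComponentsWithStats(m)
    return [(np.round(ce[i],1).tolist(),s[i].tolist()) for i in range(1,n) if s[i,4]>=mn]
```

Run:
```python
from h import *
S,T=load("side"),load("top")
for nm,lo,hi in(("blue",(105,150,60),(125,255,255)),("green",(50,100,40),(80,255,255)),("red",(0,180,60),(4,255,255)),("yellow",(22,80,80),(35,255,255)),):
    for c,k in((S,"side"),(T,"top")): print(nm,k,blobs(c,lo,hi,3)[:12])
a=cv2.resize(S["frame"][170:240,240:315],None,fx=6,fy=6,interpolation=cv2.INTER_CUBIC)
b=cv2.resize(T["frame"][143:203,220:273],None,fx=7,fy=7,interpolation=cv2.INTER_CUBIC)
im=np.hstack([np.pad(x,((0,420-x.shape[0]),(0,0),(0,0))) for x in(a,b)]);print(im.shape)
cv2.imwrite("pics/stand.png",im[:, :800])
```

```text
blue side [([81.6, 71.7], [64, 53, 36, 41, 1031]), ([100.5, 67.2], [99, 66, 4, 3, 4]), ([96.8, 70.2], [96, 69, 3, 3, 4]), ([340.5, 237.8], [337, 236, 8, 5, 31]), ([221.7, 273.1], [212, 267, 20, 13, 214]), ([279.1, 276.8], [269, 270, 21, 15, 232])]
blue top [([323.4, 136.4], [321, 134, 6, 6, 30]), ([476.6, 176.7], [442, 135, 70, 84, 3904]), ([347.6, 189.9], [340, 182, 16, 16, 198]), ([338.5, 230.1], [331, 223, 16, 16, 198])]
green side [([117.7, 98.0], [117, 97, 2, 3, 3]), ([265.0, 173.6], [245, 160, 41, 27, 784]), ([253.3, 162.7], [251, 162, 5, 3, 9])]
green top [([160.5, 173.1], [135, 151, 52, 45, 2039])]
red side [([196.7, 175.8], [178, 164, 40, 22, 564])]
red top [([153.5, 247.1], [129, 225, 50, 45, 2055])]
yellow side [([269.1, 188.1], [266, 185, 6, 7, 9])]
yellow top []
(420, 821, 3)
```

View pics/stand.png

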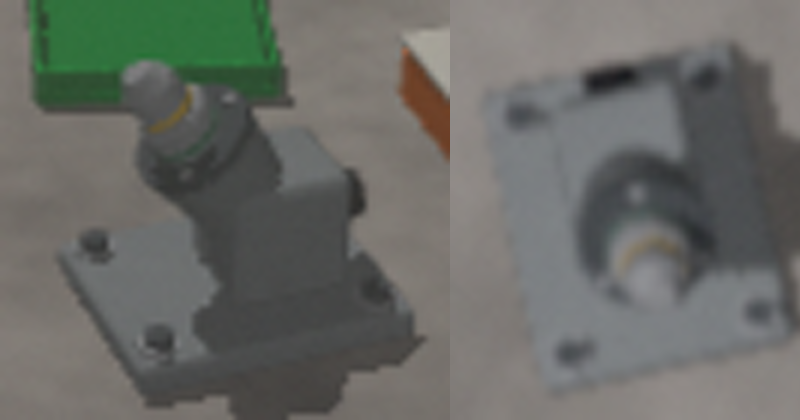

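The left half of the crop is the side view. The tip is at about (140,75) in the crop, which is full-image (263.3,182.5), and the base top corners there are (250,212.5), (263,233) and (308.8,221.7). The right half is the top view, with the tip at about (249.3,184.4) and base corners (225.3,156.6), (261,149), (234,198.4) and (269.3,190.4). I'll fit the stand pose to these and triangulate the rest.

Run:
```python
from h import *
S,T=load("side"),load("top")
for n,a,b in(("L(capL)",(221.7,273.1),(338.5,230.1)),("R",(279.1,276.8),(347.6,189.9)),("tip",(262.9,182),(249.5,184.6)),("green",(265,173.6),(160.5,173.1)),("red",(196.7,175.8),(153.5,247.1))):
    x,e=tri([S,T],[np.array(a),np.array(b)]);print(n,x.round(1),round(e,2))
# cap tops only via top view at z=60
for u in((347.6,189.9),(338.5,230.1)): print("top@60",back(T,u,58).round(1))
sx,sy=60,50
C=np.array([[-sx,sy,14],[-sx,-sy,14],[sx,-sy,14],[sx,sy,14]],float)
obs=[(S,0,(250,212.5)),(S,1,(263,233)),(S,2,(308.8,221.7)),(T,3,(225.3,156.6)),(T,2,(261,149)),(T,0,(234,198.4)),(T,1,(269.3,190.4))]
tip=[(S,(262.9,182)),(T,(249.5,184.6))]
s35,c35=np.sin(np.radians(35)),np.cos(np.radians(35))
def model(p):
    c,s=np.cos(p[2]),np.sin(p[2]);R=np.array([[c,-s,0],[s,c,0],[0,0,1]])
    return R,np.array([p[0],p[1],0])
def res(p):
    R,o=model(p);r=[]
    for cam,i,u in obs: r.append(proj(cam,R@C[i]+o)[0]-u)
    tp=R@[p[3]-40*s35,0,85+40*c35]+o
    for cam,u in tip: r.append(proj(cam,tp)[0]-u)
    return np.concatenate(r)
r=least_squares(res,[560,0,.2,0]);print(r.x.round(3));print(r.fun.reshape(-1,2).round(2).tolist())
R,o=model(r.x);po=R@[r.x[3],0,85]+o
ax=R@[-s35,0,c35];print("pin",po.round(1),"tip",(po+40*ax).round(1),"axis",ax.round(4))
# tray yaw
for n,lo,hi in(("green",(50,100,40),(80,255,255)),("red",(0,180,60),(4,255,255))):
    m=cv2.inRange(cv2.cvtColor(T["frame"],cv2.COLOR_BGR2HSV),np.array(lo),np.array(hi))
    print(n,cv2.minAreaRect(cv2.findNonZero(m)),back(T,cv2.minAreaRect(cv2.findNonZero(m))[0],14))
```

```text
L(capL) [ 479.2 -223.7   56.2] 0.13
R [ 584.  -251.3   56.4] 0.14
tip [596.1   5.  115.4] 0.11
green [642.6 246.5   4. ] 0.12
red [443.6 264.5   5.1] 0.31
top@60 [ 583.5 -250.9   58. ]
top@60 [ 479.5 -223.3   58. ]
[ 6.36086e+02  9.62300e+00  1.95000e-01 -1.79590e+01]
[[-1.21, -2.53], [-0.11, -0.8], [0.97, 0.07], [-0.37, -0.66], [-0.13, -0.61], [0.06, 0.62], [0.98, 0.85], [0.07, -0.19], [1.34, -0.18]]
pin [618.5   6.1  85. ] tip [596.    1.7 117.8] axis [-0.5627 -0.1112  0.8192]
green ((160.5328369140625, 173.11709594726562), (48.84945297241211, 42.10276412963867), 4.899092197418213) [640.93150538 244.38690082  14.        ]
red ((153.45388793945312, 247.07733154296875), (42.646724700927734, 48.938865661621094), 87.1375961303711) [443.26180503 262.60357844  14.        ]
```

```bash
cat >> h.py <<'E'
from scipy.spatial.transform import Rotation as Ro
YAW=0.195
def pinaxis(y=YAW):
    s,c=np.sin(np.radians(35)),np.cos(np.radians(35)); return np.array([-s*np.cos(y),-s*np.sin(y),c])
def tool(tilt=0,yaw=YAW):  # tool z down, x along yaw, then tilted so z leans forward
    return Ro.from_euler("z",yaw)*Ro.from_euler("x",np.pi)*Ro.from_euler("y",tilt)
def go(pos,rot):
    """tool-frame shift (at present orientation) and rotvec to reach pose"""
    from bench import env
    o=env.get_obs();q=o["ee_rot"];C=Ro.from_quat([q[1],q[2],q[3],q[0]])
    print("t",round(float(o["t"]),2),"pos",o["ee_pos"].round(1),"F",o["force"].round(1),"open",round(float(o["opening"]),1))
    print("shift",C.inv().apply(np.array(pos)-o["ee_pos"]).round(1),"rot",(C.inv()*rot).as_rotvec().round(4))
    return C,o
E
python3 - <<'E'
from h import *
S,T=load("side"),load("top")
k=.43
sx,sy=60,50
C=np.array([[-sx,sy,14],[-sx,-sy,14],[sx,-sy,14],[sx,sy,14]],float)
obs=[(S,1,(263,233)),(S,2,(308.8,221.7)),(T,3,(225.3,156.6)),(T,2,(261,149)),(T,0,(234,198.4)),(T,1,(269.3,190.4))]
tip=[(S,(262.9,182)),(T,(249.3,184.6))]
s35,c35=np.sin(np.radians(35)),np.cos(np.radians(35))
def mod(p): return Ro.from_euler("z",p[2]).as_matrix(),np.array([p[0],p[1],0])
def res(p):
    R,o=mod(p);r=[proj(c,R@C[i]+o)[0]-u+k for c,i,u in obs]
    return np.concatenate(r+[proj(c,R@[p[3]-40*s35,0,85+40*c35]+o)[0]-u+k for c,u in tip])
r=least_squares(res,[560,0,.2,0],loss="soft_l1");print(r.x.round(3));print(res(r.x).reshape(-1,2).round(2).tolist())
R,o=mod(r.x);po=R@[r.x[3],0,85]+o;ax=R@[-s35,0,c35];print("pin",po.round(1),"tip",(po+40*ax).round(1))
print("tri tip",tri([S,T],[np.array(u)-k for c,u in tip])[0].round(1))
print(tool(.61).as_matrix()[:,2], -pinaxis())
go([479.4,-223.5,90],tool())
E
```

```text
[ 6.36191e+02  1.15510e+01  1.86000e-01 -1.79530e+01]
[[-0.03, -0.95], [1.16, 0.19], [-0.5, -0.45], [-0.19, -0.09], [-0.45, 0.91], [0.54, 1.45], [0.36, -0.24], [1.04, 0.25]]
pin [618.5   8.2  85. ] tip [596.    4.  117.8]
tri tip [596.2   6.6 115.7]
[ 0.56201029  0.11100254 -0.81964802] [ 0.56270583  0.11113992 -0.81915204]
t 0.1 pos [ 216.3 -478.1  230.6] F [-0.1 -0.   0.8] open 85.2
shift [ 344.6 -123.3  140.8] rot [-1.400e-03  1.000e-04  2.298e-01]
```

Careful with the scale: shifts go in units of 25 mm and turns go in units of 0.2 rad. That gives: 34.5 mm is 1.38, -12.3 mm is -0.492.

```bash
echo '1.38,-0.492,0.32,0,0,0,85 | 1.38,-0.492,0.32,0,0,0,85 | 1.38,-0.492,0.32,0,0,0,85 | 1.38,-0.492,0.32,0,0,0,85 | 1.38,-0.492,0.32,0,0,0,85 | 1.38,-0.492,0.32,0,0,0,85 | 1.38,-0.492,0.32,0,0,0,85 | 1.38,-0.492,0.32,0,0,0,85 | 1.38,-0.492,0.32,0,0,0,85 | 1.38,-0.492,0.32,0,0,0,85' | python3 drive.py 40; echo '0,0,0,0,0,0.575,85 | 0,0,0,0,0,0.575,85 | 0,0,0,0,0,0,85 | 0,0,0,0,0,0,85' | python3 drive.py
python3 -c "
from h import *
go([479.4,-223.5,20],tool())"
```

```text
t: 0.93
ee_pos: [480.9, -222.5, 150.6]
ee_rot: [-0.0, 0.978, 0.211, -0.0]
force: [0.1, -1.1, 0.0]
opening: 85.2
grip_force: 0.0
t: 1.27
ee_pos: [479.9, -224.0, 151.0]
ee_rot: [-0.0, 0.995, 0.099, -0.0]
force: [-0.0, 0.7, 0.6]
opening: 84.9
grip_force: 0.0
t 1.27 pos [ 479.9 -224.   151. ] F [-0.   0.7  0.6] open 84.9
shift [ -0.3  -0.6 131. ] rot [-0.0003  0.0005  0.0032]
```

```bash
echo '0,-0.024,1.4,0,0,0,85 | 0,0,1.4,0,0,0,85 | 0,0,1.2,0,0,0,85 | 0,0,0.84,0,0,0,85 | 0,0,0.4,0,0,0,85 | 0,0,0,0,0,0,85' | python3 drive.py; echo '0,0,0,0,0,0,40 | 0,0,0,0,0,0,40 | 0,0,0,0,0,0,40 | 0,0,0,0,0,0,40 | 0,0,0,0,0,0,40 | 0,0,0,0,0,0,40 | 0,0,0,0,0,0,40 | 0,0,0,0,0,0,40' | python3 drive.py
```

```text
t: 1.77
ee_pos: [478.3, -223.1, 18.0]
ee_rot: [-0.001, 0.995, 0.098, -0.002]
force: [0.0, 0.1, -0.5]
opening: 85.1
grip_force: 0.0
t: 2.43
ee_pos: [481.0, -224.1, 22.4]
ee_rot: [0.001, 0.995, 0.097, 0.001]
force: [-2.4, 0.1, 5.9]
opening: 43.1
grip_force: 40.7
```

To row units: -30 mm is -1.2, -10 mm is -0.4.

```bash
echo '0,0,-0.4,0,0,0,40 | 0,0,-1.2,0,0,0,40 | 0,0,-1.4,0,0,0,40 | 0,0,-1.4,0,0,0,40 | 0,0,-1.4,0,0,0,40 | 0,0,-1.4,0,0,0,40 | 0,0,0,0,0,0,40' | python3 drive.py; echo '0.68,-1.104,0,0,0,0,40 | 0.68,-1.104,0,0,0,0,40 | 0.68,-1.104,0,0,0,0,40 | 0.68,-1.104,0,0,0,0,40 | 0.68,-1.104,0,0,0,0,40 | 0.68,-1.104,0,0,0,0,40 | 0.68,-1.104,0,0,0,0,40 | 0,0,0,0,0,0,40' | python3 drive.py;echo '0,0,0,0,0.61,0,40 | 0,0,0,0,0.61,0,40 | 0,0,0,0,0.61,0,40 | 0,0,0,0,0.61,0,40 | 0,0,0,0,0.61,0,40 | 0,0,0,0,0,0,40 | 0,0,0,0,0,0,40' | python3 drive.py
python3 -c "
from h import *
y=.186;go(np.array([618.5,8.2,85])+72*pinaxis(y),tool(np.radians(35),y))"
```

```text
t: 3.02
ee_pos: [482.3, -224.8, 209.8]
ee_rot: [0.004, 0.995, 0.097, 0.006]
force: [0.8, 0.6, 0.2]
opening: 42.6
grip_force: 41.3
t: 3.68
ee_pos: [560.1, -6.0, 200.6]
ee_rot: [-0.001, 0.995, 0.1, 0.0]
force: [0.6, -0.2, -2.0]
opening: 42.7
grip_force: 41.3
t: 4.27
ee_pos: [558.0, -11.3, 199.7]
ee_rot: [-0.029, 0.95, 0.092, 0.297]
force: [0.5, -0.5, -0.3]
opening: 43.1
grip_force: 41.4
t 4.27 pos [558.  -11.3 199.7] F [ 0.5 -0.5 -0.3] open 43.1
shift [-13.8  -7.8  58.3] rot [-0.0048  0.0049  0.0065]
```

To row units: 20 mm is 0.8, 18 mm is 0.72, 0.006 rad is 0.03.

```bash
echo '-0.184,-0.104,0.8,-0.025,0.025,0.03,40 | -0.184,-0.104,0.8,0,0,0,40 | -0.184,-0.104,0.72,0,0,0,40 | 0,0,0,0,0,0,40 | 0,0,0,0,0,0,40 | 0,0,0,0,0,0,40 | 0,0,0,0,0,0,40' | python3 drive.py
python3 - <<'E'
from h import *
from bench import env
y=.186;go(np.array([618.5,8.2,85])+72*pinaxis(y),tool(np.radians(35),y))
for n in("side","top"):
    c=env.camera(n);np.savez(f"{n}1.npz",**c)
S,T=load("side",1),load("top",1)
for c in(S,T):print(blobs(c,(105,150,60),(125,255,255),3)[:12])
a=cv2.resize(S["frame"][140:230,225:310],None,fx=5,fy=5,interpolation=cv2.INTER_CUBIC)
b=cv2.resize(T["frame"][140:220,215:285],None,fx=5,fy=5,interpolation=cv2.INTER_CUBIC)
cv2.imwrite("pics/pre.png",np.hstack([np.pad(x,((0,450-x.shape[0]),(0,0),(0,0))) for x in(a,b)]))
E
```

```text
t: 4.85
ee_pos: [580.6, 0.6, 147.3]
ee_rot: [-0.028, 0.949, 0.089, 0.302]
force: [-0.1, 0.3, -1.6]
opening: 42.8
grip_force: 41.4
t 4.85 pos [580.6   0.6 147.3] F [-0.1  0.3 -1.6] open 42.8
shift [-4.  -0.5  1.2] rot [ 0.0009 -0.0064  0.0019]
[([226.2, 85.7], [225, 85, 4, 2, 6]), ([231.8, 85.5], [231, 85, 3, 2, 4]), ([74.1, 89.9], [72, 87, 5, 6, 14]), ([79.4, 91.2], [79, 90, 2, 3, 5]), ([251.9, 157.2], [250, 156, 4, 4, 8]), ([340.5, 237.9], [337, 236, 8, 5, 32]), ([279.0, 277.4], [269, 270, 21, 16, 269])]
[([323.4, 136.4], [321, 134, 6, 6, 30]), ([476.6, 176.7], [442, 135, 70, 84, 3903]), ([347.6, 189.9], [340, 182, 16, 16, 199]), ([253.4, 196.1], [245, 189, 18, 15, 201])]
```

View pics/pre.png

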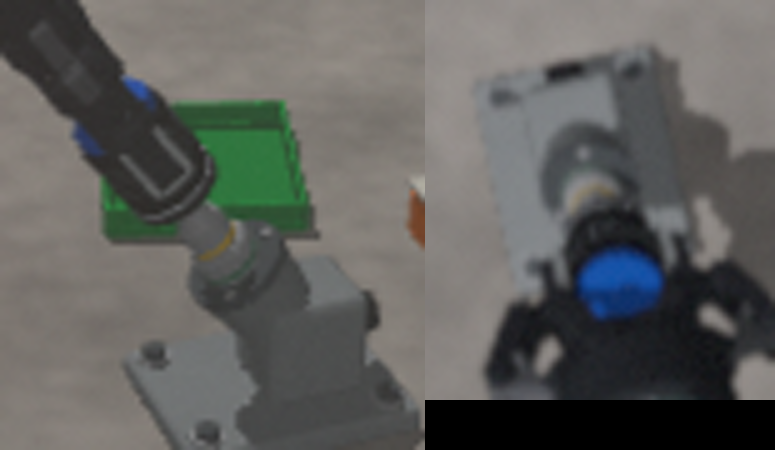

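The side half shows the sleeve axis lined up with the pin, with its foot at crop (180,192) and the yellow band at about (217,240). In the top half the cap is at full-image (253.4,196.1) and the yellow band is at crop (592,190). Now I compare these with the projections of the model.

Run:
```python
from h import *
from bench import env
S,T=load("side",1),load("top",1)
o=env.get_obs();q=o["ee_rot"];C=Ro.from_quat([q[1],q[2],q[3],q[0]])
zt=C.as_matrix()[:,2];P=o["ee_pos"]
print("sleeve cap, foot in top/side px:",proj(T,[P-38.5*zt,P+17.5*zt]).round(1).tolist(),proj(S,[P-38.5*zt,P-34*zt,P+17.5*zt]).round(1).tolist())
a=pinaxis(.186);p=np.array([618.5,8.2,85])
print("pin z 0,16,32,40 (top,side)",proj(T,[p+k*a for k in(0,16,32,40)]).round(1).tolist(),proj(S,[p+k*a for k in(0,16,32,40)]).round(1).tolist())
# yellow band + bright pin in each view
for c,n in((load("top"),"top"),(load("side"),"side")):
    hsv=cv2.cvtColor(c["frame"],cv2.COLOR_BGR2HSV)
    x0,x1,y0,y1=(235,262,165,195) if n=="top" else (252,285,175,205)
    m=np.zeros(hsv.shape[:2],np.uint8);m[y0:y1,x0:x1]=cv2.inRange(hsv,np.array((15,60,70)),np.array((35,255,255)))[y0:y1,x0:x1]
    y,x=np.nonzero(m);print(n,"yellow",x.mean().round(2),y.mean().round(2),len(x),x.min(),x.max(),y.min(),y.max())
```

```text
sleeve cap, foot in top/side px: [[253.4, 198.0], [250.6, 186.2]] [[246.5, 160.6], [247.6, 161.9], [260.4, 176.3]]
pin z 0,16,32,40 (top,side) [[248.1, 176.9], [248.8, 179.9], [249.5, 182.9], [249.9, 184.4]] [[272.0, 191.8], [268.3, 187.7], [264.7, 183.5], [262.8, 181.3]]<stdin>:14: RuntimeWarning: Mean of empty slice.
  ret = ret.dtype.type(ret / rcount)
Traceback (most recent call last):
ValueError: zero-size array to reduction operation minimum which has no identity
```

The side view puts the sleeve about 1 mm off the pin line. The top view agrees laterally to about 1 mm. I nudge it and start down gently.

To row units: -1 mm is -0.04, 4 mm is 0.16.

```bash
echo '-0.04,-0.04,0.16,0,0,0,40 | 0,0,0.16,0,0,0,40 | 0,0,0,0,0,0,40 | 0,0,0,0,0,0,40' | python3 drive.py; echo '0,0,0.12,0,0,0,40 | 0,0,0.12,0,0,0,40 | 0,0,0.12,0,0,0,40 | 0,0,0,0,0,0,40 | 0,0,0,0,0,0,40' | python3 drive.py;python3 -c "
from h import *
y=.186;C,o=go(np.array([618.5,8.2,85])+72*pinaxis(y),tool(np.radians(35),y));print(C.inv().apply(o['force']),C.inv().apply(o['wrist_torque']))"
```

```text
t: 5.28
ee_pos: [582.9, 2.6, 137.3]
ee_rot: [-0.028, 0.949, 0.089, 0.301]
force: [-0.1, 0.9, -0.4]
opening: 42.7
grip_force: 41.4
t: 5.7
ee_pos: [588.1, 3.6, 130.1]
ee_rot: [-0.028, 0.949, 0.089, 0.301]
force: [0.2, 0.5, -1.3]
opening: 42.8
grip_force: 41.4
t 5.7 pos [588.1   3.6 130.1] F [ 0.2  0.5 -1.3] open 42.8
shift [ -0.6   1.  -17.5] rot [-0.0002 -0.0036  0.0011]
[-0.51514235 -0.46831027  1.25907781] [ 0.01385546 -0.44572503 -0.02014306]
```

```bash
echo '0,0,0.08,0,0,0,40 | 0,0,0.08,0,0,0,40 | 0,0,0.08,0,0,0,40 | 0,0,0,0,0,0,40 | 0,0,0,0,0,0,40' | python3 drive.py; echo '0,0,0.08,0,0,0,40 | 0,0,0.08,0,0,0,40 | 0,0,0.08,0,0,0,40 | 0,0,0,0,0,0,40 | 0,0,0,0,0,0,40' | python3 drive.py;python3 -c "
from h import *
y=.186;C,o=go(np.array([618.5,8.2,85])+72*pinaxis(y),tool(np.radians(35),y));print(C.inv().apply(o['force']),C.inv().apply(o['wrist_torque']))"
```

```text
t: 6.12
ee_pos: [591.5, 4.2, 125.3]
ee_rot: [-0.028, 0.949, 0.089, 0.301]
force: [-0.2, -0.6, -1.6]
opening: 42.9
grip_force: 41.4
t: 6.53
ee_pos: [594.9, 4.8, 120.4]
ee_rot: [-0.028, 0.949, 0.089, 0.301]
force: [0.8, 0.7, -1.6]
opening: 42.7
grip_force: 41.4
t 6.53 pos [594.9   4.8 120.4] F [ 0.8  0.7 -1.6] open 42.7
shift [ -0.7   1.1 -29.4] rot [-0.0001 -0.0037  0.0012]
[-0.19007408 -0.50917593  1.81795236] [ 0.00675266 -0.41153462 -0.01647406]
```

```bash
for i in 1; do echo '0,0,0.08,0,0,0,40 | 0,0,0.08,0,0,0,40 | 0,0,0,0,0,0,40 | 0,0,0,0,0,0,40' | python3 drive.py | grep -E "pos|^force"; echo '0,0,0.08,0,0,0,40 | 0,0,0,0,0,0,40 | 0,0,0,0,0,0,40' | python3 drive.py| grep -E "pos|^force"; echo '0,0,0.08,0,0,0,40 | 0,0,0,0,0,0,40 | 0,0,0,0,0,0,40' | python3 drive.py| grep -E "pos|^force"; done; python3 -c "
from h import *
y=.186;C,o=go(np.array([618.5,8.2,85])+72*pinaxis(y),tool(np.radians(35),y));print(C.inv().apply(o['force']),C.inv().apply(o['wrist_torque']))"
```

```text
ee_pos: [597.2, 5.2, 117.2]
force: [0.5, -0.4, -0.9]
ee_pos: [598.4, 5.4, 115.6]
force: [-0.6, 0.1, -1.5]
ee_pos: [599.6, 5.6, 114.6]
force: [-4.3, -0.4, 3.0]
t 7.37 pos [599.6   5.6 114.6] F [-4.3 -0.4  3. ] open 42.2
shift [ -1.2   0.9 -36.9] rot [ 0.0001 -0.0046  0.0014]
[-1.73969945 -0.41004732 -4.9265824 ] [ 0.12379071 -0.63582691  0.01860583]
```

Contact came about where the step should be. Before deciding, I back off 3 mm and probe the sideways play: about ±1 mm means tight, ±4 mm means a fit that is off-centre.

```bash
cat > r.py <<'E'
from h import *
y=.186;C,o=go(np.array([618.5,8.2,85])+72*pinaxis(y),tool(np.radians(35),y));print("toolF",C.inv().apply(o['force']).round(1),"M",C.inv().apply(o['wrist_torque']).round(2))
E
echo '0,0,-0.12,0,0,0,40 | 0,0,0,0,0,0,40 | 0,0,0,0,0,0,40' | python3 drive.py|grep -E "force"; python3 r.py
echo '0.06,0,0,0,0,0,40 | 0.04,0,0,0,0,0,40 | 0,0,0,0,0,0,40 | 0,0,0,0,0,0,40' | python3 drive.py|grep zz; python3 r.py
echo '-0.1,0,0,0,0,0,40 | -0.1,0,0,0,0,0,40 | 0,0,0,0,0,0,40 | 0,0,0,0,0,0,40' | python3 drive.py|grep zz; python3 r.py
echo '0.1,0.1,0,0,0,0,40 | 0,0,0,0,0,0,40 | 0,0,0,0,0,0,40 | 0,0,0,0,0,0,40' | python3 drive.py|grep zz; python3 r.py
echo '0,-0.1,0,0,0,0,40 | 0,-0.1,0,0,0,0,40 | 0,0,0,0,0,0,40 | 0,0,0,0,0,0,40' | python3 drive.py|grep zz; python3 r.py
```

```text
force: [0.5, 0.3, -1.1]
grip_force: 41.4
t 7.62 pos [597.8   5.3 116.7] F [ 0.5  0.3 -1.1] open 42.9
shift [ -0.9   1.  -34.1] rot [ 0.0002 -0.0044  0.0012]
toolF [-0.1 -0.2  1.2] M [ 0.   -0.47  0.03]
t 7.95 pos [599.1   5.9 117. ] F [-4.2 -0.1 -2.4] open 42.7
shift [ -2.4   1.3 -34.6] rot [-0.0008 -0.0019  0.0012]
toolF [-4.8 -0.6 -0.4] M [ 0.22 -1.3   0.03]
t 8.28 pos [596.8   5.3 116.6] F [ 3.5  2.5 -1.4] open 42.9
shift [  0.1   1.1 -33.6] rot [ 0.0002 -0.0082  0.0011]
toolF [ 2.4 -1.8  3.4] M [0.44 0.16 0.04]
t 8.62 pos [597.9   4.9 116.7] F [-5.1  9.8  2.5] open 42.9
shift [ -0.9   0.4 -34. ] rot [-0.0039 -0.0039  0.001 ]
toolF [ -1.2 -10.6  -3.8] M [ 2.07 -0.6   0.  ]
t 8.95 pos [597.7   7.4 117. ] F [ 0.3 -1.3 -1.1] open 42.6
shift [ -1.3   3.1 -33.9] rot [ 0.001  -0.0054  0.0013]
toolF [-0.6  1.4  1. ] M [-0.28 -0.32  0.01]
```

The play is about 2 mm in total both ways, so this sleeve is the tight one. I centre it and press gently onto the step.

To row units: 2 mm is 0.08, 1.4 mm is 0.056.

```bash
echo '0,0.056,0,0,0,0,40 | 0,0,0.08,0,0,0,40 | 0,0,0,0,0,0,40 | 0,0,0,0,0,0,40' | python3 drive.py|grep zz; python3 r.py
echo '0,0,0.08,0,0,0,40 | 0,0,0.04,0,0,0,40 | 0,0,0,0,0,0,40 | 0,0,0,0,0,0,40 | 0,0,0,0,0,0,40' | python3 drive.py|grep zz; python3 r.py
echo '0,0,0.04,0,0,0,40 | 0,0,0,0,0,0,40 | 0,0,0,0,0,0,40 | 0,0,0,0,0,0,40' | python3 drive.py|grep zz; python3 r.py
python3 - <<'E'
from h import *
from bench import env
for n in("side","top"):
    c=env.camera(n);np.savez(f"{n}2.npz",**c)
S,T=load("side",2),load("top",2)
a=cv2.resize(S["frame"][140:230,225:310],None,fx=5,fy=5,interpolation=cv2.INTER_CUBIC)
b=cv2.resize(T["frame"][140:220,215:285],None,fx=5,fy=5,interpolation=cv2.INTER_CUBIC)
cv2.imwrite("pics/on1.png",np.hstack([np.pad(x,((0,450-x.shape[0]),(0,0),(0,0))) for x in(a,b)]))
E
```

```text
t 9.28 pos [598.6   6.6 114.6] F [-0.1  0.6 -1.7] open 42.7
shift [ -0.6   2.1 -36.4] rot [-0.0002 -0.0036  0.0011]
toolF [-1.  -0.7  1.4] M [ 0.02 -0.43 -0.06]
t 9.7 pos [599.7   6.7 114.4] F [-32.2  -4.   22.5] open 43.1
shift [ -1.4   2.  -37.1] rot [-0.0003 -0.0031  0.0022]
toolF [-13.5  -2.  -37.1] M [ 0.49 -2.72  0.01]
t 10.03 pos [600.3   6.8 114.5] F [-40.8  -5.2  30.1] open 42.6
shift [ -1.9   2.  -37.4] rot [-0.0003 -0.0037  0.0026]
toolF [-16.2  -2.5 -48.2] M [ 0.67 -3.06 -0.01]
```

View pics/on1.png

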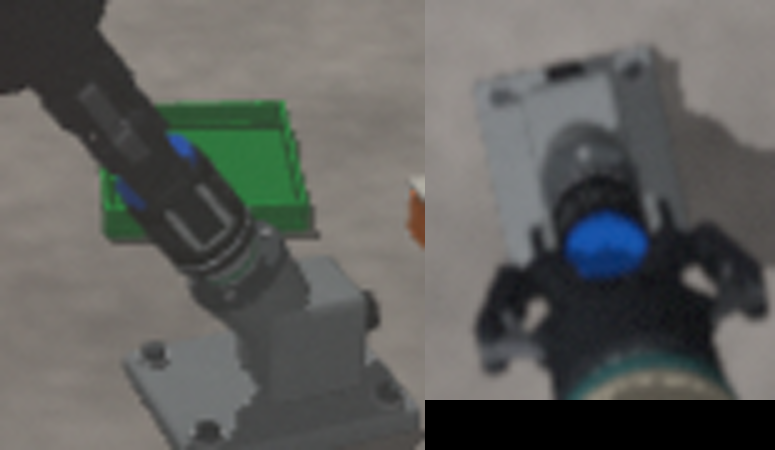

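The side half shows the sleeve seated with the green band still visible below its foot at about crop (240,265), so it stopped at the step and goes to the red tray. I retreat, untilt and carry it there.

```bash
echo '0,0,-0.16,0,0,0,40 | 0,0,-0.48,0,0,0,40 | 0,0,-1.2,0,0,0,40 | 0,0,-1.4,0,0,0,40 | 0,0,-0.6,0,0,0,40 | 0,0,0,0,0,0,40' | python3 drive.py|grep -E "pos|open|^force"
echo '0,0,0,0,-0.61,0,40 | 0,0,0,0,-0.61,0,40 | 0,0,0,0,-0.61,0,40 | 0,0,0,0,-0.61,0,40 | 0,0,0,0,-0.61,0,40 | 0,0,0,0,0,0,40' | python3 drive.py|grep -E "pos|open|^force"
python3 -c "
from h import *
go([443.3,262.6,190],tool())"
```

```text
ee_pos: [547.2, -3.7, 194.7]
force: [0.6, 0.0, -1.6]
opening: 42.7
ee_pos: [548.1, -2.4, 185.7]
force: [0.9, -0.3, -3.2]
opening: 42.7
t 11.13 pos [548.1  -2.4 185.7] F [ 0.9 -0.3 -3.2] open 42.7
shift [ -53.3 -279.9   -3.7] rot [-0.0011  0.0057 -0.0066]
```

To row units: -32 mm is -1.28, -31 mm is -1.24.

```bash
echo '-0.24,-1.24,0,0,0,0,40 | -0.24,-1.24,0,0,0,0,40 | -0.24,-1.24,0,0,0,0,40 | -0.24,-1.24,0,0,0,0,40 | -0.24,-1.24,0,0,0,0,40 | -0.24,-1.24,0,0,0,0,40 | -0.24,-1.24,0,0,0,0,40 | -0.24,-1.24,0,0,0,0,40 | -0.2,-1.28,0,0,0,0,40 | 0,0,0,0,0,0,40' | python3 drive.py|grep -E "pos|open|^force"
echo '0,0,0.8,0,0.0285,-0.033,40 | 0,0,1.4,0,0,0,40 | 0,0,1.4,0,0,0,40 | 0,0,1.2,0,0,0,40 | 0,0,0.8,0,0,0,40 | 0,0,0,0,0,0,40 | 0,0,0,0,0,0,40 | 0,0,0,0,0,0,40' | python3 drive.py|grep -E "pos|open|^force"
python3 -c "
from h import *
go([443.3,262.6,22],tool())"
```

```text
ee_pos: [440.2, 266.5, 188.4]
force: [-0.5, -0.7, -1.2]
opening: 42.6
ee_pos: [444.7, 262.6, 51.0]
force: [-0.4, 0.1, -0.6]
opening: 42.6
t 12.63 pos [444.7 262.6  51. ] F [-0.4  0.1 -0.6] open 42.6
shift [-1.7 -0.2 29. ] rot [-0.0003 -0.0137 -0.0015]
```

To row units: 12 mm is 0.48, 10 mm is 0.4, -0.013 rad is -0.065.

```bash
echo '-0.04,0,0.48,0,-0.065,0,40 | 0,0,0.4,0,0,0,40 | 0,0,0,0,0,0,40 | 0,0,0,0,0,0,40 | 0,0,0,0,0,0,40' | python3 drive.py|grep -E "pos|open|^force"
echo '0,0,0.08,0,0,0,40 | 0,0,0.08,0,0,0,40 | 0,0,0,0,0,0,40 | 0,0,0,0,0,0,40' | python3 drive.py|grep -E "pos|^force"
echo '0,0,0.06,0,0,0,40 | 0,0,0,0,0,0,40 | 0,0,0,0,0,0,40' | python3 drive.py|grep -E "pos|^force"
```

```text
ee_pos: [443.1, 262.1, 27.7]
force: [-0.8, 0.3, -1.8]
opening: 42.6
ee_pos: [442.9, 262.0, 23.5]
force: [0.0, -0.0, -0.8]
ee_pos: [443.1, 262.1, 22.4]
force: [-0.1, 0.4, 0.5]
```

```bash
echo '0,0,0.028,0,0,0,40 | 0,0,0,0,0,0,40 | 0,0,0,0,0,0,40' | python3 drive.py|grep -E "pos|^force"
echo '0,0,0.02,0,0,0,40 | 0,0,0,0,0,0,40 | 0,0,0,0,0,0,40' | python3 drive.py|grep -E "pos|^force"
```

```text
ee_pos: [443.1, 262.2, 22.3]
force: [-3.0, -1.5, 5.4]
ee_pos: [443.2, 262.2, 22.3]
force: [-5.2, -1.6, 9.8]
```

```bash
echo '0,0,-0.012,0,0,0,52 | 0,0,0,0,0,0,60 | 0,0,0,0,0,0,85 | 0,0,0,0,0,0,85 | 0,0,0,0,0,0,85 | 0,0,0,0,0,0,85' | python3 drive.py|grep -E "pos|open|^force"
echo '0,0,-0.6,0,0,0,85 | 0,0,-1.4,0,0,0,85 | 0,0,-1.4,0,0,0,85 | 0,0,-1.4,0,0,0,85 | 0,0,-1.2,0,0,0,85 | 0,0,0,0,0,0,85' | python3 drive.py|grep -E "pos|open|^force"
python3 - <<'E'
from h import *
from bench import env
go([583.7,-251.1,170],tool())
for n in("side","top"):
    c=env.camera(n);np.savez(f"{n}3.npz",**c);print(blobs(c,(105,150,60),(125,255,255),10)[:12])
S,T=load("side",3),load("top",3)
a=cv2.resize(S["frame"][120:230,160:260],None,fx=4,fy=4,interpolation=cv2.INTER_CUBIC)
b=cv2.resize(T["frame"][200:300,110:205],None,fx=4,fy=4,interpolation=cv2.INTER_CUBIC)
cv2.imwrite("pics/red1.png",np.hstack([np.pad(x,((0,440-x.shape[0]),(0,0),(0,0))) for x in(a,b)]))
E
```

```text
ee_pos: [442.9, 262.0, 21.1]
force: [-0.7, 0.4, -0.3]
opening: 85.0
ee_pos: [445.8, 263.5, 178.7]
force: [0.8, -0.2, 0.6]
opening: 85.1
t 15.13 pos [445.8 263.5 178.7] F [ 0.8 -0.2  0.6] open 85.1
shift [ 36.2 531.6   7.8] rot [-0.0024 -0.0093 -0.0013]
[([81.6, 71.5], [64, 53, 35, 40, 992]), ([193.9, 160.4], [188, 158, 13, 6, 57]), ([340.5, 237.8], [337, 236, 8, 5, 31]), ([279.0, 276.9], [269, 270, 21, 15, 237])]
[([323.4, 136.4], [321, 134, 6, 6, 30]), ([476.6, 176.7], [442, 135, 70, 84, 3901]), ([347.6, 189.9], [340, 182, 16, 16, 197]), ([152.6, 253.1], [149, 250, 9, 6, 34])]
```

View pics/red1.png

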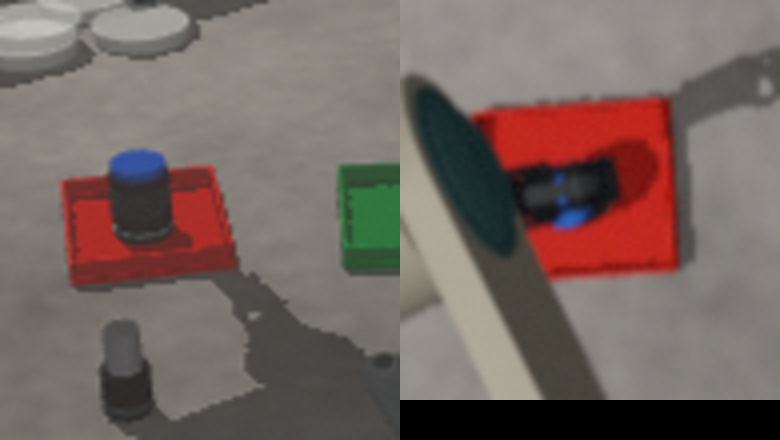

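The sleeve stands upright near the centre of the red tray, at side crop (140,200), and the eyepiece is untouched. I go for the second sleeve, which is still at (347.6,189.9) in the top view.

Careful with the scale: shifts go in units of 25 mm and turns go in units of 0.2 rad. That gives: 33 mm is 1.32, 2.3 mm is 0.092.

```bash
echo '0.092,1.32,0,0,0,0,85 | 0.092,1.32,0,0,0,0,85 | 0.092,1.32,0,0,0,0,85 | 0.092,1.32,0,0,0,0,85 | 0.092,1.32,0,0,0,0,85 | 0.092,1.32,0,0,0,0,85 | 0.092,1.32,0,0,0,0,85 | 0.092,1.32,0,0,0,0,85' | python3 drive.py|grep -E "pos|open|^force"
echo '0.092,1.32,0,0,0,0,85 | 0.092,1.32,0,0,0,0,85 | 0.092,1.32,0,0,0,0,85 | 0.092,1.32,0,0,0,0,85 | 0.092,1.32,0,0,0,0,85 | 0.092,1.32,0,0,0,0,85 | 0.092,1.32,0,0,0,0,85 | 0.08,1.32,0,0,0,0,85 | 0,0,0,0,0,0,85 | 0,0,0,0,0,0,85' | python3 drive.py|grep -E "pos|open|^force"
python3 -c "
from h import *
go([583.7,-251.1,20],tool())"
```

```text
ee_pos: [511.5, 5.1, 169.4]
force: [1.7, -0.3, 0.3]
opening: 85.0
ee_pos: [579.8, -250.1, 168.5]
force: [0.6, 0.1, 0.0]
opening: 85.2
t 16.73 pos [ 579.8 -250.1  168.5] F [0.6 0.1 0. ] open 85.2
shift [  4.5   2.  148.5] rot [-0.002   0.0057 -0.0038]
```

To row units: 35 mm is 1.4, 28 mm is 1.12, 0.0057 rad is 0.0285.

```bash
echo '0.088,0.04,1.4,0,0.0285,0,85 | 0.088,0.04,1.4,0,0,0,85 | 0,0,1.4,0,0,0,85 | 0,0,1.12,0,0,0,85 | 0,0,0,0,0,0,85 | 0,0,0,0,0,0,85' | python3 drive.py|grep -E "pos|^force"; python3 -c "
from h import *
go([583.7,-251.1,20],tool())"
```

```text
ee_pos: [584.4, -248.5, 36.7]
force: [0.3, -0.5, 1.6]
t 17.23 pos [ 584.4 -248.5   36.7] F [ 0.3 -0.5  1.6] open 85.1
shift [-1.2  2.5 16.7] rot [-0.0023  0.0003 -0.0003]
```

To row units: 9 mm is 0.36, 7 mm is 0.28.

```bash
echo '-0.04,0.08,0.36,0,0,0,85 | 0,0,0.28,0,0,0,85 | 0,0,0,0,0,0,85 | 0,0,0,0,0,0,85 | 0,0,0,0,0,0,85' | python3 drive.py|grep -E "pos|^force"; echo '0,0,0,0,0,0,40 | 0,0,0,0,0,0,40 | 0,0,0,0,0,0,40 | 0,0,0,0,0,0,40 | 0,0,0,0,0,0,40 | 0,0,0,0,0,0,40 | 0,0,0,0,0,0,40 | 0,0,0,0,0,0,40' | python3 drive.py
python3 -c "
from h import *
go([583.7,-251.1,20],tool())"
```

```text
ee_pos: [585.5, -252.4, 23.4]
force: [0.4, -0.7, -0.8]
t: 18.32
ee_pos: [585.4, -252.4, 23.1]
ee_rot: [0.0, 0.995, 0.097, 0.002]
force: [-0.3, 0.8, 4.5]
opening: 42.7
grip_force: 41.2
t 18.32 pos [ 585.4 -252.4   23.1] F [-0.3  0.8  4.5] open 42.7
shift [-1.4 -1.6  3.1] rot [ 0.0014 -0.0042 -0.0014]
```

To row units: -35 mm is -1.4, -30 mm is -1.2.

```bash
echo '0,0,-0.4,0,0,0,40 | 0,0,-1.2,0,0,0,40 | 0,0,-1.4,0,0,0,40 | 0,0,-1.4,0,0,0,40 | 0,0,-1.4,0,0,0,40 | 0,0,-1.4,0,0,0,40 | 0,0,0,0,0,0,40' | python3 drive.py|grep -E "pos|open|^force"; echo '0.108,-1.252,0,0,0,0,40 | 0.108,-1.252,0,0,0,0,40 | 0.108,-1.252,0,0,0,0,40 | 0.108,-1.252,0,0,0,0,40 | 0.108,-1.252,0,0,0,0,40 | 0.108,-1.252,0,0,0,0,40 | 0.108,-1.252,0,0,0,0,40 | 0.108,-1.252,0,0,0,0,40 | 0,0,0,0,0,0,40' | python3 drive.py|grep -E "pos|open|^force";echo '0,0,0,0,0.61,0,40 | 0,0,0,0,0.61,0,40 | 0,0,0,0,0.61,0,40 | 0,0,0,0,0.61,0,40 | 0,0,0,0,0.61,0,40 | 0,0,0,0,0,0,40 | 0,0,0,0,0,0,40' | python3 drive.py|grep -E "pos|open|^force"
cat > r.py <<'E'
from h import *
y=.186;Rt=tool(np.radians(35),y)
C,o=go(np.array([618.5,8.2,85])+19*pinaxis(y)+Rt.apply([.7,-2,0]),Rt);print("toolF",C.inv().apply(o['force']).round(1),"M",C.inv().apply(o['wrist_torque']).round(2))
E
python3 r.py
```

```text
ee_pos: [586.4, -253.3, 212.1]
force: [0.6, -0.7, -0.1]
opening: 43.0
ee_pos: [556.5, 2.5, 202.2]
force: [0.8, -0.0, -1.8]
opening: 42.7
ee_pos: [556.0, -2.8, 201.1]
force: [0.0, 0.0, -0.2]
opening: 42.9
t 20.23 pos [556.   -2.8 201.1] F [ 0.   0.  -0.2] open 42.9
shift [-13.7  -0.9 112.6] rot [-0.0037  0.0026  0.0056]
toolF [-0.1 -0.   0.2] M [ 0.01 -0.37  0.02]
```

To row units: 20 mm is 0.8, 14 mm is 0.56, 0.0056 rad is 0.028.

```bash
echo '-0.184,-0.012,0.8,-0.0185,0.013,0.028,40 | -0.184,-0.012,0.8,0,0,0,40 | -0.18,-0.012,0.56,0,0,0,40 | 0,0,0,0,0,0,40 | 0,0,0,0,0,0,40 | 0,0,0,0,0,0,40 | 0,0,0,0,0,0,40 | 0,0,0,0,0,0,40' | python3 drive.py|grep -E "open"; python3 r.py
```

```text
opening: 42.6
t 20.9 pos [577.6   2.1 152.1] F [-0.5 -1.2 -0.9] open 42.6
shift [-4.3 -0.4 59.6] rot [ 0.0006 -0.0069  0.0016]
toolF [-1.1  1.1  0.3] M [ 0.01 -0.49 -0.  ]
```

```bash
echo '0,0,0.16,0,0,0,40 | 0,0,0.16,0,0,0,40 | 0,0,0,0,0,0,40 | 0,0,0,0,0,0,40 | 0,0,0,0,0,0,40' | python3 drive.py|grep -E "zz"; python3 r.py
```

```text
t 21.32 pos [581.4   3.1 143.8] F [-0.1 -0.3 -1.6] open 42.6
shift [-2.7 -0.1 50.6] rot [-0.0001 -0.0049  0.001 ]
toolF [-1.1  0.3  1.2] M [ 0.03 -0.51  0.02]
```

To row units: 3 mm is 0.12, -1.5 mm is -0.06, -0.004 rad is -0.02.

```bash
echo '-0.06,0,0.12,0,-0.02,0,40 | 0,0,0.12,0,0,0,40 | 0,0,0.12,0,0,0,40 | 0,0,0,0,0,0,40 | 0,0,0,0,0,0,40 | 0,0,0,0,0,0,40' | python3 drive.py|grep -E "zz"; python3 r.py;  echo '0,0,0.12,0,0,0,40 | 0,0,0.12,0,0,0,40 | 0,0,0.12,0,0,0,40 | 0,0,0,0,0,0,40 | 0,0,0,0,0,0,40' | python3 drive.py|grep -E "zz"; python3 r.py
```

```text
t 21.82 pos [585.4   3.9 135.6] F [ 0.3  0.1 -1.6] open 42.9
shift [-1.  -0.1 41.6] rot [-0.0001 -0.0011  0.001 ]
toolF [-0.6 -0.1  1.5] M [-0.01 -0.45 -0.02]
t 22.23 pos [590.4   4.9 127.9] F [ 0.   0.6 -0.3] open 42.8
shift [-0.7 -0.  32.3] rot [-0.0003 -0.0005  0.001 ]
toolF [-0.  -0.6  0.3] M [ 0.01 -0.4  -0.02]
```

To row units: -0.5 mm is -0.02, 3 mm is 0.12.

```bash
echo '-0.02,0,0.08,0,0,0,40 | 0,0,0.12,0,0,0,40 | 0,0,0.12,0,0,0,40 | 0,0,0.12,0,0,0,40 | 0,0,0,0,0,0,40 | 0,0,0,0,0,0,40' | python3 drive.py|grep -E "zz"; python3 r.py;  echo '0,0,0.08,0,0,0,40 | 0,0,0,0,0,0,40 | 0,0,0,0,0,0,40' | python3 drive.py|grep -E "zz"; python3 r.py; echo '0,0,0.08,0,0,0,40 | 0,0,0,0,0,0,40 | 0,0,0,0,0,0,40' | python3 drive.py|grep -E "zz"; python3 r.py; echo '0,0,0.06,0,0,0,40 | 0,0,0,0,0,0,40 | 0,0,0,0,0,0,40' | python3 drive.py|grep -E "zz"; python3 r.py
```

```text
t 22.73 pos [596.2   6.  118.6] F [ 0.  -0.3 -1.5] open 42.9
shift [-0.3 -0.1 21.3] rot [-0.0002 -0.0005  0.0011]
toolF [-0.8  0.3  1.2] M [-0.05 -0.45  0.05]
t 22.98 pos [597.4   6.1 117.3] F [ 0.3 -0.3 -3. ] open 42.7
shift [-0.5 -0.1 19.6] rot [-0.0001 -0.0011  0.0011]
toolF [-1.5  0.4  2.6] M [-0.03 -0.45 -0.04]
t 23.23 pos [598.5   6.4 115.6] F [ 0.1 -0.1 -2.2] open 42.9
shift [-0.5 -0.1 17.6] rot [-0.0001 -0.001   0.001 ]
toolF [-1.2  0.1  1.9] M [ 0.01 -0.42 -0.06]
t 23.48 pos [599.3   6.5 114.4] F [ 0.1 -0.4 -1.7] open 42.5
shift [-0.5 -0.1 16.1] rot [-0.0001 -0.001   0.001 ]
toolF [-0.9  0.4  1.4] M [-0.02 -0.47 -0.07]
```

```bash
for k in 1; do echo '0,0,0.06,0,0,0,40 | 0,0,0,0,0,0,40 | 0,0,0,0,0,0,40' | python3 drive.py|grep -E "zz"; python3 r.py;  echo '0,0,0.06,0,0,0,40 | 0,0,0,0,0,0,40 | 0,0,0,0,0,0,40' | python3 drive.py|grep -E "zz"; python3 r.py; done
```

```text
t 23.73 pos [600.2   6.7 113.1] F [-0.1 -0.5 -0.9] open 42.9
shift [-0.4 -0.1 14.5] rot [-0.0001 -0.0009  0.001 ]
toolF [-0.7  0.4  0.7] M [ 0.01 -0.45 -0.05]
t 23.98 pos [601.    6.8 111.9] F [ 0.7 -0.8 -1.9] open 43.2
shift [-0.5 -0.1 13. ] rot [-0.0001 -0.001   0.001 ]
toolF [-0.6  0.9  1.8] M [ 0.03 -0.43  0.01]
```

Already past the step without contact, so this one fits. I continue to the collar.

To row units: 2 mm is 0.08.

```bash
echo '0,0,0.08,0,0,0,40 | 0,0,0.08,0,0,0,40 | 0,0,0,0,0,0,40 | 0,0,0,0,0,0,40' | python3 drive.py|grep -E "zz"; python3 r.py;  echo '0,0,0.08,0,0,0,40 | 0,0,0.08,0,0,0,40 | 0,0,0,0,0,0,40 | 0,0,0,0,0,0,40' | python3 drive.py|grep -E "zz"; python3 r.py;  echo '0,0,0.06,0,0,0,40 | 0,0,0.04,0,0,0,40 | 0,0,0,0,0,0,40 | 0,0,0,0,0,0,40' | python3 drive.py|grep -E "zz"; python3 r.py
```

```text
t 24.32 pos [603.3   7.3 108.6] F [-0.2  1.5 -3. ] open 42.5
shift [-0.5 -0.1  9. ] rot [-0.0001 -0.001   0.001 ]
toolF [-1.7 -1.5  2.5] M [ 0.03 -0.54  0.01]
t 24.65 pos [605.6   7.7 105.3] F [-0.1  0.  -1.8] open 42.9
shift [-0.5 -0.1  5. ] rot [-0.0001 -0.001   0.001 ]
toolF [-1.1 -0.1  1.4] M [ 0.01 -0.46  0.03]
t 24.98 pos [606.9   8.  103.3] F [-1.   0.1 -2. ] open 42.6
shift [-0.5 -0.1  2.5] rot [-0.0001 -0.001   0.001 ]
toolF [-1.9 -0.3  1.1] M [-0.01 -0.57 -0.01]
```

To row units: 1 mm is 0.04.

```bash
echo '0,0,0.04,0,0,0,40 | 0,0,0,0,0,0,40 | 0,0,0,0,0,0,40' | python3 drive.py|grep -E "zz"; python3 r.py;  echo '0,0,0.032,0,0,0,40 | 0,0,0,0,0,0,40 | 0,0,0,0,0,0,40' | python3 drive.py|grep -E "zz"; python3 r.py;  echo '0,0,0.028,0,0,0,40 | 0,0,0,0,0,0,40 | 0,0,0,0,0,0,40' | python3 drive.py|grep -E "zz"; python3 r.py
```

```text
t 25.23 pos [607.5   8.  102.5] F [ 0.3  1.  -2.6] open 42.7
shift [-0.5 -0.1  1.5] rot [-0.0001 -0.001   0.001 ]
toolF [-1.1 -0.9  2.4] M [ 0.05 -0.57  0.01]
t 25.48 pos [607.9   8.1 102. ] F [-5.7 -0.2  0.6] open 42.7
shift [-0.5 -0.1  1. ] rot [-0.0001 -0.0009  0.0012]
toolF [-4.2 -0.8 -3.7] M [ 0.19 -0.86  0.04]
t 25.73 pos [607.9   8.1 102. ] F [-14.7  -0.5   8.3] open 43.1
shift [-0.5 -0.1  0.9] rot [-0.0003 -0.0003  0.0013]
toolF [ -7.2  -2.2 -15.1] M [ 0.33 -1.56 -0.03]
```

It is seated on the collar at 15 N, about 15.6 mm past the step. I withdraw it and take it to the green tray.

To row units: -15 mm is -0.6, -10 mm is -0.4.

```bash
echo '0,0,-0.16,0,0,0,40 | 0,0,-0.4,0,0,0,40 | 0,0,-0.6,0,0,0,40 | 0,0,-1,0,0,0,40 | 0,0,-1.2,0,0,0,40 | 0,0,-1,0,0,0,40 | 0,0,0,0,0,0,40 | 0,0,0,0,0,0,40' | python3 drive.py|grep -E "pos|open|^force"
echo '0,0,0,0,-0.61,0,40 | 0,0,0,0,-0.61,0,40 | 0,0,0,0,-0.61,0,40 | 0,0,0,0,-0.61,0,40 | 0,0,0,0,-0.61,0,40 | 0,0,0,0,0,0,40 | 0,0,0,0,0,0,40' | python3 drive.py|grep -E "pos|open|^force"
python3 -c "
from h import *
go([641,244.5,190],tool())"
```

```text
ee_pos: [547.4, -3.7, 192.6]
force: [-0.3, 0.4, -2.2]
opening: 43.0
ee_pos: [547.5, -2.8, 187.2]
force: [-0.2, -0.5, -2.0]
opening: 42.6
t 26.98 pos [547.5  -2.8 187.2] F [-0.2 -0.5 -2. ] open 42.6
shift [ 138.  -225.5   -2.7] rot [-0.0009  0.0008 -0.0069]
```

```bash
echo '0.688,-1.128,0,0,0,0,40 | 0.688,-1.128,0,0,0,0,40 | 0.688,-1.128,0,0,0,0,40 | 0.688,-1.128,0,0,0,0,40 | 0.688,-1.128,0,0,0,0,40 | 0.688,-1.128,0,0,0,0,40 | 0.688,-1.128,0,0,0,0,40 | 0.688,-1.128,0,0,0,0,40 | 0,0,0,0,0,0,40 | 0,0,0,0,0,0,40' | python3 drive.py|grep -E "pos|open|^force"
echo '0,0,0.8,0,0,-0.0345,40 | 0,0,1.4,0,0,0,40 | 0,0,1.4,0,0,0,40 | 0,0,1.2,0,0,0,40 | 0,0,0.6,0,0,0,40 | 0,0,0,0,0,0,40 | 0,0,0,0,0,0,40 | 0,0,0,0,0,0,40 | 0,0,0,0,0,0,40' | python3 drive.py|grep -E "pos|open|^force"
python3 -c "
from h import *
go([641,244.5,23],tool())"
```

```text
ee_pos: [639.7, 245.2, 189.6]
force: [-0.6, -0.6, -1.3]
opening: 43.0
ee_pos: [641.7, 243.8, 59.0]
force: [-0.2, -1.3, -1.2]
opening: 42.8
t 28.57 pos [641.7 243.8  59. ] F [-0.2 -1.3 -1.2] open 42.8
shift [-0.8 -0.8 36. ] rot [-0.0001 -0.0071 -0.0016]
```

To row units: 15 mm is 0.6, 12 mm is 0.48, -0.006 rad is -0.03.

```bash
echo '0,0,0.6,0,-0.03,0,40 | 0,0,0.48,0,0,0,40 | 0,0,0.16,0,0,0,40 | 0,0,0,0,0,0,40 | 0,0,0,0,0,0,40 | 0,0,0,0,0,0,40' | python3 drive.py|grep -E "pos|^force"
echo '0,0,0.08,0,0,0,40 | 0,0,0.04,0,0,0,40 | 0,0,0,0,0,0,40 | 0,0,0,0,0,0,40' | python3 drive.py|grep -E "pos|^force"
echo '0,0,0.04,0,0,0,40 | 0,0,0,0,0,0,40 | 0,0,0,0,0,0,40' | python3 drive.py|grep -E "pos|^force"
echo '0,0,0.028,0,0,0,40 | 0,0,0,0,0,0,40 | 0,0,0,0,0,0,40' | python3 drive.py|grep -E "pos|^force"
```

```text
ee_pos: [640.0, 243.7, 23.8]
force: [-0.9, -0.2, -1.1]
ee_pos: [640.4, 243.9, 23.2]
force: [-4.5, -1.8, 7.1]
ee_pos: [640.4, 243.9, 23.2]
force: [-8.5, -3.2, 11.9]
ee_pos: [640.5, 243.9, 23.1]
force: [-9.1, -3.4, 15.3]
```

```bash
echo '0,0,-0.06,0,0,0,40 | 0,0,0,0,0,0,40' | python3 drive.py|grep -E "pos|^force"
echo '0,0,0,0,0,0,52 | 0,0,0,0,0,0,60 | 0,0,0,0,0,0,85 | 0,0,0,0,0,0,85 | 0,0,0,0,0,0,85 | 0,0,0,0,0,0,85' | python3 drive.py|grep -E "pos|open|^force"
echo '0,0,-0.6,0,0,0,85 | 0,0,-1.4,0,0,0,85 | 0,0,-1.4,0,0,0,85 | 0,0,-1.4,0,0,0,85 | 0,0,-1.4,0,0,0,85 | -1.2,0,0,0,0,0,85 | -1.6,0,0,0,0,0,85 | -1.6,0,0,0,0,0,85 | -1.6,0,0,0,0,0,85 | 0,0,0,0,0,0,85' | python3 drive.py|grep -E "pos|open|^force"
echo '-1.6,0,0,0,0,0,85 | -1.6,0,0,0,0,0,85 | 0,0.8,0,0,0,0,85 | 0,0,0,0,0,0,85 | 0,0,0,0,0,0,85' | python3 drive.py|grep -E "pos|open|^force"
python3 - <<'E'
from h import *
from bench import env
for n in("side","top"):
    c=env.camera(n);np.savez(f"{n}4.npz",**c);print(blobs(c,(105,150,60),(125,255,255),10)[:12])
S,T=load("side",4),load("top",4)
a=cv2.resize(S["frame"][130:290,165:360],None,fx=2,fy=2,interpolation=cv2.INTER_CUBIC)
b=cv2.resize(T["frame"][100:290,120:320],None,fx=2,fy=2,interpolation=cv2.INTER_CUBIC)
cv2.imwrite("pics/end.png",np.hstack([np.pad(x,((0,380-x.shape[0]),(0,0),(0,0))) for x in(a,b)]))
E
```

```text
ee_pos: [640.6, 243.9, 23.1]
force: [-4.9, -1.3, 7.7]
ee_pos: [640.3, 243.8, 21.3]
force: [-0.4, 0.7, -0.2]
opening: 84.7
ee_pos: [486.6, 213.7, 175.8]
force: [-0.2, 0.8, -0.6]
opening: 85.2
ee_pos: [419.5, 180.0, 179.1]
force: [-0.5, 0.4, -0.1]
opening: 85.1
[([81.6, 71.5], [64, 53, 34, 40, 998]), ([264.1, 158.0], [258, 156, 13, 5, 56]), ([193.9, 160.4], [188, 158, 13, 6, 57]), ([340.5, 237.9], [337, 236, 8, 5, 32])]
[([323.4, 136.4], [321, 134, 6, 6, 30]), ([476.6, 176.7], [442, 135, 70, 84, 3905]), ([158.4, 171.9], [151, 165, 16, 15, 188])]
```

View pics/end.png

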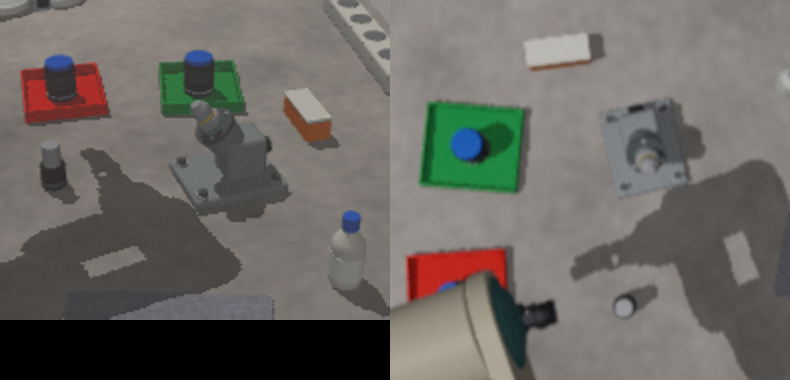

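Both sleeves stand upright near the middle of their trays: green at side crop (200,72), red at (60,78). The eyepiece, cleaner and slide box are where they started, and the arm is clear, so I hand in.

```bash
python3 -c "
from bench import env
print(env.sign_off())"
```

```text
the job is handed in; nothing more can be done
None
```

I tried both sleeves on the gauge and handed the job in, though the sign-off gave no verdict: the first stopped at the step and stands upright in the red tray, the second went down to the collar and stands upright in the green tray, and the eyepiece, cleaner bottle and slide box were not moved.

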